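Move the turner shaft from its spring clip to the bearings

ROBOT

A 6-joint arm with a two-finger parallel gripper is mounted at the origin on a cart in front of the work surface, level with it; the furniture and walls round the work are solid. World frame = base frame: x ahead of the robot, y to its left, z up, the work surface at z = 0. Lengths are in m, angles in rad, forces in N, time in s.
With the tool pointing down it reaches from about 0.375 to 0.925 m from the base axis. Payload 5.7 kg.
Tool frame: the origin (TCP) lies between the finger pads; the fingertips stand 19 mm ahead of it and the grasp point (between the pads) is the TCP; z points along the fingers, y is the line along which they close (so a half turn about z gives the same grasp; the last joint's range is limited). The gripper opens to 85 mm and grips with 20 to 120 N. Pads are 22 mm wide; open, the fingers measure 114 mm over their backs; the gripper's body (76 mm by 85 mm) begins 54 mm behind the grasp point. The pads swing forward as they close: fully open they stand 13 mm farther back than shut.
Start: joints at [-1.387, 0.359, 1.51, -0, 1.272, -0.115], TCP at [0.177, -0.573, 0.25] pointing down, gripper open.
Joint ranges: [-2.97, 2.97], [-1.01, 2.36], [0.21, 2.38], [-0.96, 4.11], [0.2, 2.71], [-2.98, 2.98]. Speed limits (rad/s): [2.39, 2.39, 3.14, 3.14, 3.14, 3.14].

INTERFACE

Orientations are given as [roll, pitch, yaw] about the fixed x, y, z axes, in that order (R = Rz(yaw) Ry(pitch) Rx(roll)).
In Python, from cell import bot gives the robot as it stands. The module is installed in compiled form; this text tells all that it offers.
- The arm moves only by the tool apply_moves, never from a script. Its argument "increments" is a list of rows, each a list of 3 entries, a list of its own where there are three numbers: the shift along the world's x, y, z in cm, then the turn, a rotation vector about the world's x, y, z in degrees, then the opening, from 0 (shut) to 1 (fully open). In form: [[[tx, ty, tz], [rx, ry, rz], grip], ...]. A call has 1 to 20 rows; each row is the pose to reach, as a shift and turn from the pose commanded when the call began; what a row does not reach only later rows make up. A row lasts 1/10 s, in which the tool goes at most 50 mm and 8.59 degrees, less where a joint would pass 70% of its speed; a pose out of reach is approached as far as the arm can. A call with a gripper value outside its range is refused whole. The fingers move at their own pace and stop on an object; "grip_force" is the grip in N (left out, the last holds). Time passes only in rows, so rows that repeat a pose let the fingers close. It gives the time, the measured TCP pose, the force, the opening and the grip force at its end, in the units of the state.
- bot.sense(): the state, without advancing time (a new reading comes with each control period).
- bot.camera(name): name is "side" or "top" or "wrist"; returns a dict with "pixels" (400x640x3 uint8, blue, green, red), "vfov" (degrees; the focal length in pixels is half the picture's height over the tangent of half this angle, whatever the lens; pixels are square), "cx", "cy" (the principal point, pixels), "distortion" ([k1, k2, p1, p2, k3] as OpenCV has them; the pictures are not rectified), "rvec" (rotation vector, rad) and "tvec" (3), from world to camera coordinates, as OpenCV has them; the wrist camera has in their place "hand_eye" (4x4, takes a point from camera to tool coordinates, whose origin is the TCP and whose axes are the flange's). Camera axes: x right, y down, z forward; pixel columns grow to the right and rows downward; lengths in m; the calibration is good to about 2 mm. A picture is of the moment at which its call begins: read the wrist's pose just before it. There is no depth.
- bot.close_job(): hands the job in; it is judged then, once.
The state is a dict: "clock": time; "joint_pos": joint angles; "joint_velocities": joint speeds; "effort": joint torques, N m; "position": TCP position; "ee_rot": TCP orientation; "contact_force": force on the tool from outside, world axes, zero at the start; "moment": the same for the moment, N m; "opening": finger opening in m; "grip_force": force on a finger pad.
Only numpy, scipy, OpenCV 4.12 (cv2) and the standard library are available. Lean on these libraries where they do the work, as an engineer would, in place of code of your own. Each camera call takes 0.05 s, during which the arm holds its last target. There are 200 camera calls.

TASK

The turner's brass shaft is held in the sprung clip of the stand: take it by one of its ends and snap it straight forward out of the clip's mouth. Lay it down flat on the free bench top, between the drawer chest and the stack of plates, and let go, then take it again by its middle and lay it gently into the two open bearings of the grey turner, so that it rests at the bottom of both notches with its hexagonal flanges outside the blocks. Do not drop the shaft, and leave the jars, bottle and other bench things where they stand.

Things in the scene. Friction and masses are not known exactly. Their poses are not given: they have to be found in the camera images.
- shaft: loose round brass bar, 16 mm in diameter, 218 mm long, about 0.16 kg, with a dark hexagonal flange at each end (24 mm across flats, 96 to 106 mm from the middle). Origin at the middle of its axis; y along the axis; both ends are alike. The clip covers its middle 56 mm; from 28 to 96 mm each end is free to grip. Lying on the bench it rests on the flanges, axis 12 mm up, and does not roll.
- clip_stand: fixed stand that holds the shaft: wooden base 110 x 120 x 12 mm, 56 mm wide sprung clip, mouth facing its own -x (to the robot at yaw 0). Origin on the bench under the clip; z up, y along the clipped shaft. The clip reaches 19 mm above and below the axis; housing and post stand 8 to 33 mm behind it, only within 28 mm of the middle: behind the shaft's ends all is clear.
- clip_seat (a point): middle of the clipped axis, 105 mm above the bench, in the stand's axes. A steel jaw above and one below hinge open against springs when the bar is pulled to the stand's -x: about 8 to 15 N, then it snaps free and may swing a little in the fingers. The lips end 14 mm before the axis. The flanges stop the bar from being slid out endways.
- turner: fixed grey turner: base plate 110 mm (x) by 330 mm (y -189 to +141) by 12 mm, two white bearing blocks, 54 mm in x, 81 mm high, covering 36 to 91 mm either side of the origin in y, and a motor box 80 mm high at y -132 to -184. The 72 mm gap between the blocks is open to both sides for the fingers. Origin under the plate, midway between the blocks; z up, y along the notches.
- turner_seat (a point): where the middle of the seated shaft lies: 60 mm above the bench, midway between the blocks, in the turner's axes. The open-topped notches run along y, 18.4 mm wide, widening to 36 mm at the top, with their bottom 52 mm above the bench; the flanges lie outside the blocks with 5 mm of end play each way.
- pigment_jar_4: bystander: one of three in a row behind the free part of the bench (x 0.58 to 0.67 m, y -0.27 to 0.04 m), a black-capped brown pigment jar, about 52 mm wide and 70 mm high, standing on the bench; origin under its centre
- pigment_jar_5: bystander: red pigment jar with an ochre cap, about 44 mm wide and 55 mm high, standing on the bench; origin under its centre
- glue_bottle: bystander: white glue bottle with a red nozzle, about 41 mm wide and 123 mm high, standing on the bench; origin under its centre
- tape_roll: bystander: flat roll of masking tape, about 92 mm wide and 19 mm high, standing on the bench; origin under its centre
- pigment_dish_2: bystander: small white dish of orange pigment, about 57 mm wide and 16 mm high, standing on the bench; origin under its centre
- sanding_block: bystander: sanding block of light wood, 76 mm long, about 46 mm wide and 26 mm high, standing on the bench; origin under its centre
- pigment_jar_1: bystander: teal pigment jar with a black cap, about 42 mm wide and 52 mm high, standing on the bench; origin under its centre

How it is judged:
On the way, in this order (a step that is already met when the one before it is completed fails the run):
1. the shaft is snapped forward out of the clip: its middle is more than 18 mm before the clipped position, still within 60 mm sideways and 40 mm in height of it (x of shaft in the frame of clip_seat between -0.2 and -0.018 m and y of shaft in the frame of clip_seat between -0.06 and 0.06 m and z of shaft in the frame of clip_seat between -0.04 and 0.04 m), for 0.02 s.
2. the shaft lies flat on the bench, let go and still (axis less than 16 mm up) (height (world z) of shaft between 0 and 0.016 m and angle between shaft's own y axis and vertical above 1.5 rad and linear speed of shaft below 0.02 m/s and contact force between shaft and the fingers below 0.05 N), for 0.2 s.
At the end, for the whole second after the job is handed in: the shaft lies still in both notches of the turner, released: its middle within 4 mm across, 8 mm along and 3 mm in height of the seat, its axis within 0.04 rad of the notches (x of shaft in the frame of turner_seat between -0.004 and 0.004 m and y of shaft in the frame of turner_seat between -0.008 and 0.008 m and z of shaft in the frame of turner_seat between -0.003 and 0.003 m and angle between the y axis of shaft and the y axis of turner, either way round below 0.04 rad and linear speed of shaft below 0.02 m/s and contact force between shaft and the fingers below 0.05 N); the robot touches nothing.
It fails at once if a jar, the bottle, dish, tape or sanding block is moved more than 25 mm (distance of any of pigment_jar_4, pigment_jar_5, glue_bottle, tape_roll, pigment_dish_2, sanding_block, pigment_jar_1 from where it was at the start of the episode above 0.025 m).
It fails at once if the shaft is dropped or thrown (faster than 1.3 m/s) (linear speed of shaft above 1.3 m/s).
It fails at once if the shaft is pressed or struck into the turner with more than 40 N (contact force between shaft and turner above 40 N).
It fails at once if the shaft is off the bench top (height (world z) of shaft below -0.02 m).
It also fails if it takes over 54 s, if anything falls off the work surface, if the arm or the gripper's body presses on something with over 40 N, if the wrist force passes 120 N, or if a joint passes its speed limit or range.

## Working session

There is one attempt and no reset: what is moved stays moved. The work goes in short steps, Python scripts to look and compute and a tool call to move; the robot and the scene stay as the last step left them, time stands still between calls to the robot, and variables do not carry over. Pictures are saved under pics/ and viewed, at most 10 in all, crops included, and the job is handed in when it is done.

Besides the shell and the picture viewer there is one more tool, called after ">>>" as a command line: name --argument value ..., lists and objects as JSON in quotes. apply_moves: Moves the arm, as the interface text tells. Its arguments: {"type":"object","properties":{"increments":{"type":"array"},"grip_force":{"type":"number"}},"required":["increments"]}

```bash
mkdir -p pics; cat > h.py <<'E'
import numpy as np, cv2, pickle
from cell import bot
def K(c):
    h=c["pixels"].shape[0]; f=h/2/np.tan(np.radians(c["vfov"])/2)
    return np.array([[f,0,c["cx"]],[0,f,c["cy"]],[0,0,1.]])
def ext(c,s=None):
    if "rvec" in c:
        R=cv2.Rodrigues(np.array(c["rvec"],float))[0]; return R.T,-R.T@np.array(c["tvec"],float).ravel()
    from scipy.spatial.transform import Rotation as Ro
    T=np.eye(4);T[:3,:3]=Ro.from_euler('xyz',s["ee_rot"]).as_matrix();T[:3,3]=s["position"]
    T=T@np.array(c["hand_eye"]); return T[:3,:3],T[:3,3]
def rays(c,px,s=None):
    R,o=ext(c,s); p=cv2.undistortPoints(np.array(px,float).reshape(-1,1,2),K(c),np.array(c["distortion"],float)).reshape(-1,2)
    return o,np.c_[p,np.ones(len(p))]@R.T
def plane(c,px,z,s=None):
    o,d=rays(c,px,s); return o+d*((z-o[2])/d[:,2])[:,None]
def tri(c1,p1,c2,p2,s1=None,s2=None):
    o1,d1=rays(c1,p1,s1);o2,d2=rays(c2,p2,s2);out=[]
    for a,b in zip(d1,d2):
        t=np.linalg.lstsq(np.c_[a,-b],o2-o1,rcond=None)[0]; P,Q=o1+t[0]*a,o2+t[1]*b; out.append([*((P+Q)/2),np.linalg.norm(P-Q)])
    return np.array(out)
def shot(n,f):
    s=bot.sense(); c=bot.camera(n); cv2.imwrite(f"pics/{f}.png",c["pixels"]); pickle.dump((c,s),open(f"{f}.pkl","wb")); return c,s
def load(f): return pickle.load(open(f"{f}.pkl","rb"))
E
python3 -c "
from h import *
for n in('side','top'):
  c,s=shot(n,n+'0'); R,o=ext(c); print(n,o,R[:,2],c['vfov'])
print(s)"
```

```text
side [-0.03373259 -0.93203918  1.30055686] [ 0.37886231  0.53306804 -0.75650632] 48.435503666810604
top [ 0.28625365 -0.07387002  1.5425547 ] [ 0.20822967  0.01374279 -0.9779834 ] 56.559797798741634
{'clock': 0.05, 'joint_pos': array([-1.38712252e+00,  3.59467846e-01,  1.51139342e+00,  1.35518202e-06,
        1.27253720e+00, -1.15101483e-01]), 'joint_velocities': array([ 0.00053869, -0.00165021,  0.00083055,  0.00082996, -0.00069759,
        0.00011877]), 'effort': array([-1.96015586e-03, -5.29109824e+01, -2.79625010e+01, -5.36528732e-04,
        5.14162530e-03,  7.66021913e-06]), 'position': array([ 0.17648574, -0.57279386,  0.24949054]), 'ee_rot': array([-3.13979894e+00, -2.08678281e-04,  2.98774699e-01]), 'contact_force': array([-0.52073431,  0.64865865, -0.44849963]), 'moment': array([-0.02256393, -0.07427589, -0.01327586]), 'grip_force': 0.0, 'opening': 0.08540766604018682}
```

View pics/side0.png

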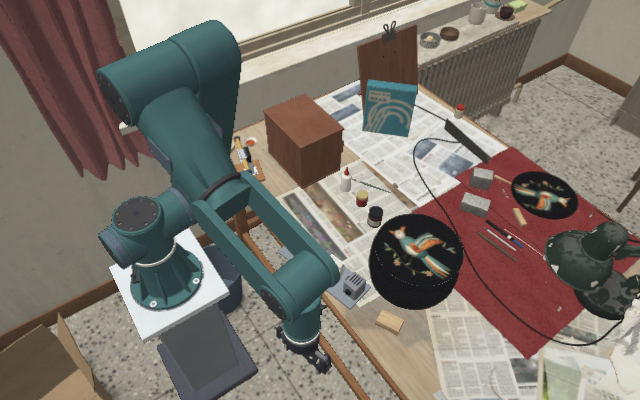

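View pics/top0.png

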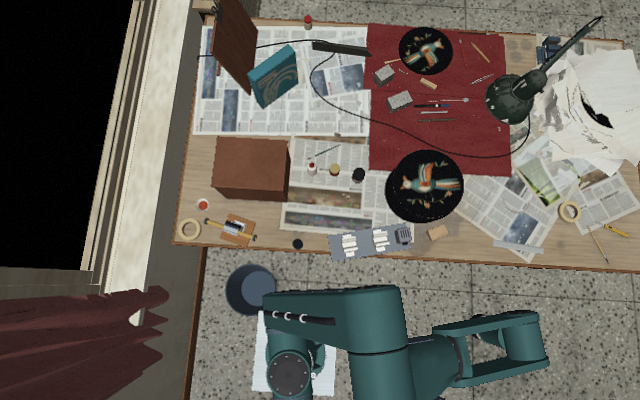

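The side view shows the turner at about (345,290) and the stand partly hidden behind the arm at about (240,155). In the top view the shaft runs from (207,222) to (255,238), the turner is near (370,240), and the free newspaper area is at (330,195). The jars stand at (312,168), (335,170) and (358,175).

```bash
python3 -c "
from h import *
c,s=load('top0');I=c['pixels']
a=cv2.resize(I[195:260,170:290],None,fx=6.6,fy=6.6,interpolation=cv2.INTER_CUBIC)[:300]
a=cv2.resize(I[205:250,175:295],(800,300),interpolation=cv2.INTER_CUBIC);b=cv2.resize(I[215:262,310:435],(800,300),interpolation=cv2.INTER_CUBIC)
cv2.imwrite('pics/crop1.png',np.vstack([a,b]))
for n,p,z in [('shaft',[[207,222],[255,238]],.105),('turner',[[332,240],[412,230],[370,240]],.08),('free',[[290,170],[290,225],[388,185],[388,220],[312,168],[335,170],[358,175],[297,244],[270,195],[437,232]],0)]: print(n,plane(c,p,z).round(3).tolist())
"
```

```text
shaft [[0.477, 0.377, 0.105], [0.426, 0.183, 0.105]]
turner [[0.44, -0.116, 0.08], [0.5, -0.429, 0.08], [0.45, -0.265, 0.08]]
free [[0.739, 0.08, 0.0], [0.5, 0.061, 0.0], [0.699, -0.344, 0.0], [0.548, -0.348, 0.0], [0.754, -0.014, 0.0], [0.751, -0.114, 0.0], [0.735, -0.214, 0.0], [0.423, 0.026, 0.0], [0.623, 0.156, 0.0], [0.51, -0.553, 0.0]]
```

View pics/crop1.png

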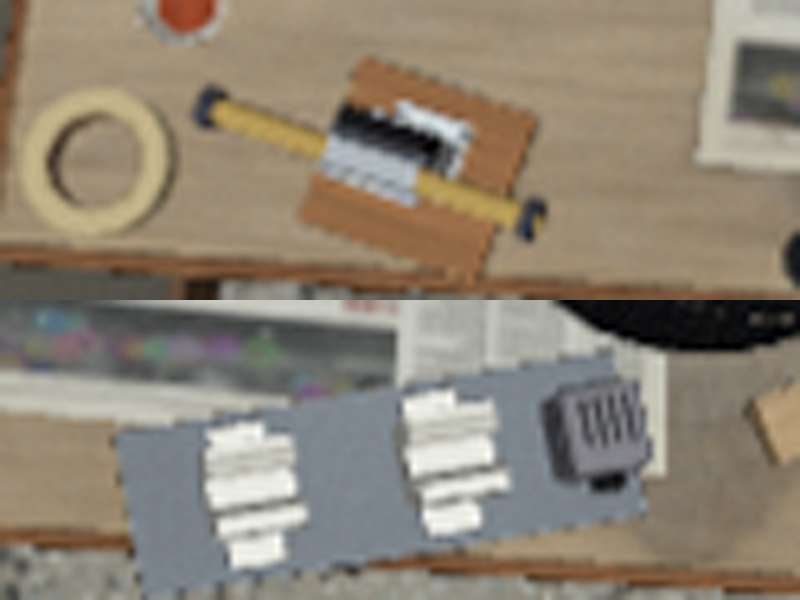

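The crop gives the shaft's middle at about (0.4515, 0.280) with the stand at yaw about -14.6°. The turner blocks are centred near top-view pixels (350.3,245.6) and (381.4,240.4), with the motor on the -y side. Next I move above the shaft's right end.

>>> apply_moves --increments '[[[25,27,2],[0,0,30],1],[[25,27,2],[0,0,30],1],[[25,27,2],[0,0,30],1],[[25,27,2],[0,0,30],1],[[25,27,2],[0,0,30],1],[[25,27,2],[0,0,30],1],[[25,27,2],[0,0,30],1],[[25,40,2],[0,0,58],1],[[25,40,2],[0,0,58],1],[[25,40,2],[0,0,58],1],[[26.3,80.5,2],[0,0,58.3],1],[[26.3,80.5,2],[0,0,58.3],1],[[26.3,80.5,2],[0,0,58.3],1],[[26.3,80.5,2],[0,0,58.3],1],[[26.3,80.5,2],[0,0,58.3],1],[[26.3,80.5,2],[0,0,58.3],1],[[26.3,80.5,2],[0,0,58.3],1],[[26.3,80.5,2],[0,0,58.3],1],[[26.3,80.5,2],[0,0,58.3],1],[[26.3,80.5,2],[0,0,58.3],1]]'

```text
clock: 2.1
position: [0.4391, 0.2327, 0.2698]
ee_rot: [-3.141, 0.001, 1.32]
contact_force: [-0.7, -0.9, -0.1]
opening: 0.0851
grip_force: 0.0
```

```bash
python3 -c "
from h import *
c,s=shot('wrist','w1'); t,_=shot('side','side1'); print(s['position'],s['ee_rot'],s['contact_force'],s['clock'],ext(c,s))
I=c['pixels'];J=t['pixels']
cv2.imwrite('pics/v1.png',np.hstack([I[:, :],]))
"
```

```text
[0.43907941 0.23269861 0.26980667] [-3.14082093e+00  8.01513658e-04  1.31974331e+00] [-0.70201725 -0.94020885 -0.1399083 ] 2.1 (array([[ 9.68318294e-01, -2.36640332e-01, -7.97560906e-02],
       [-2.49719146e-01, -9.17387179e-01, -3.09905004e-01],
       [ 1.68807975e-04,  3.20003308e-01, -9.47416410e-01]]), array([0.46040529, 0.31260958, 0.39268821]))
```

View pics/w1.png

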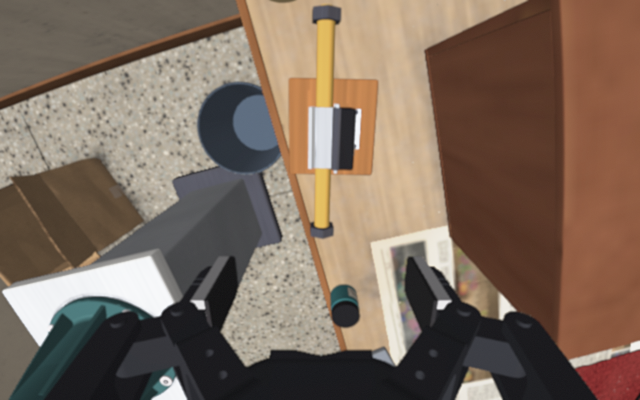

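The wrist view shows the shaft vertical from the flange at (326,15) to the flange at (321,230), with the clip around (323,138) and the teal jar at (345,305). The chest is on the right.

```bash
cat > shaft.py <<'E'
from h import *
def gold(c,roi):
    x0,y0,x1,y1=roi; I=cv2.cvtColor(c["pixels"],cv2.COLOR_BGR2HSV)
    m=np.zeros(I.shape[:2],np.uint8); m[y0:y1,x0:x1]=cv2.inRange(I[y0:y1,x0:x1],(18,110,90),(32,255,255))
    return m
def axis_pts(m):
    ys,xs=np.nonzero(m); return np.c_[xs,ys].astype(float)
E
python3 -c "
from shaft import *
c,s=load('w1')
m=gold(c,(300,0,350,245)); p=axis_pts(m)
rows={y:p[p[:,1]==y,0].mean() for y in np.unique(p[:,1])}
for y in (24,40,60,80,95,185,200,215,222): print(y,rows.get(y),end='; ')
print(p[:,1].min(),p[:,1].max())
f=plane(c,[[326.3,15],[321.3,230]],.105,s); print(f, np.linalg.norm(f[0]-f[1]))
d=f[0]-f[1]; print('mid',f.mean(0),'yaw',np.degrees(np.arctan2(-d[0],d[1])))
P=plane(c,p,.105,s); k=np.polyfit(P[:,1],P[:,0],1); print('fit yaw',-np.degrees(np.arctan(k[0])),'x@.28',np.polyval(k,.28), P[:,1].min(),P[:,1].max())
t,_=load('top0'); m=gold(t,(200,215,260,245)); p=axis_pts(m); P=plane(t,p,.105); k=np.polyfit(P[:,1],P[:,0],1); print('top yaw',-np.degrees(np.arctan(k[0])),'x@.28',np.polyval(k,.28), P[:,1].min(),P[:,1].max())
print('jar',plane(c,[[345,313]],.052,s),plane(c,[[357,292]],.0,s))
T=plane(t,[[350.3,245.6],[381.4,240.4]],.08); d=T[0]-T[1]; print('turner',T.mean(0),np.linalg.norm(d),np.degrees(np.arctan2(-d[0],d[1])))
"
```

```text
24 325.5; 40 325.0; 60 324.5; 80 324.5; 95 324.0; 185 322.0; 200 322.0; 215 321.0; 222 321.0; 19.0 228.0
[[0.48293713 0.37998169 0.105     ]
 [0.42827824 0.18475571 0.105     ]] 0.20273326820164123
mid [0.45560768 0.2823687  0.105     ] yaw -15.641051534648652
fit yaw -15.531078769147227 x@.28 0.454500482850024 0.18629451705850117 0.3782920235478091
top yaw -15.553402315631832 x@.28 0.4536345423599485 0.17965771605869232 0.3779915120468883
jar [[0.42275872 0.02822574 0.052     ]] [[0.44442932 0.01989116 0.        ]]
turner [ 0.43716029 -0.2490189   0.08      ] 0.12441556630549232 13.058045289225271
```

>>> apply_moves --increments '[[[0.2,-0.1,-5],[0,0,-1.2],1],[[0.2,-0.1,-9],[0,0,-1.2],1],[[0.2,-0.1,-12],[0,0,-1.2],1],[[0.2,-0.1,-14],[0,0,-1.2],1],[[0.2,-0.1,-15.5],[0,0,-1.2],1],[[0.2,-0.1,-15.5],[0,0,-1.2],1],[[0.2,-0.1,-15.5],[0,0,-1.2],1]]'

```text
clock: 2.9
position: [0.4418, 0.2293, 0.1155]
ee_rot: [-3.141, 0.0, 1.293]
contact_force: [0.3, 0.4, 0.0]
opening: 0.0854
grip_force: 0.0
```

>>> apply_moves --increments '[[[0,0,0],[0,0,0],0],[[0,0,0],[0,0,0],0],[[0,0,0],[0,0,0],0],[[0,0,0],[0,0,0],0],[[0,0,0],[0,0,0],0],[[0,0,0],[0,0,0],0],[[0,0,0],[0,0,0],0],[[0,0,0],[0,0,0],0]]' --grip_force 80

```text
clock: 3.7
position: [0.4405, 0.2307, 0.1152]
ee_rot: [-3.14, 0.001, 1.295]
contact_force: [-4.4, 1.5, 4.1]
opening: 0.013
grip_force: 78.4
```

>>> apply_moves --increments '[[[0,0,0],[0,0,0],0],[[0,0,0],[0,0,0],0],[[0,0,0],[0,0,0],0],[[0,0,0],[0,0,0],0]]' --grip_force 20

```text
clock: 4.1
position: [0.4405, 0.2307, 0.1152]
ee_rot: [-3.14, 0.001, 1.295]
contact_force: [-4.9, 1.5, 4.3]
opening: 0.0126
grip_force: 78.4
```

```bash
python3 -c "
from h import *
c,s=shot('wrist','w2'); print(s['position'],s['opening'],s['contact_force'])
cv2.imwrite('pics/w2c.png',cv2.resize(c['pixels'][150:400,180:500],(800,600)))"
```

```text
[0.44051518 0.23066093 0.11515474] 0.012571478943076777 [-4.86453402  1.46872476  4.2959592 ]
```

View pics/w2c.png

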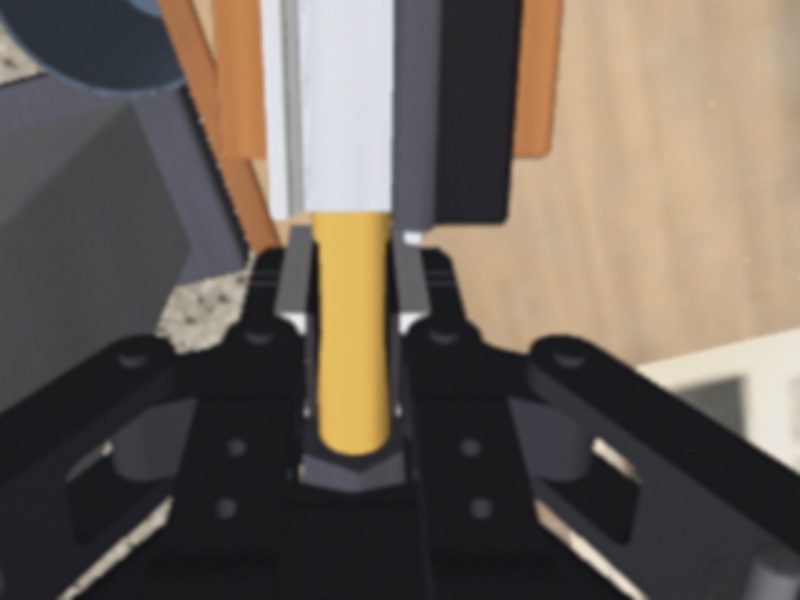

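The crop shows the pads either side of the bar next to the clip edge. The 12.6 mm opening suggests the grip is a little high on the bar, so I re-grip 4 mm lower.

>>> apply_moves --increments '[[[0,0,0],[0,0,0],0.6],[[0,0,0],[0,0,0],0.6],[[0,0,0],[0,0,0],0.6],[[0,0,-0.4],[0,0,0],0.6],[[0,0,-0.4],[0,0,0],0.6],[[0,0,-0.4],[0,0,0],0],[[0,0,-0.4],[0,0,0],0],[[0,0,-0.4],[0,0,0],0],[[0,0,-0.4],[0,0,0],0],[[0,0,-0.4],[0,0,0],0],[[0,0,-0.4],[0,0,0],0],[[0,0,-0.4],[0,0,0],0]]' --grip_force 40

```text
clock: 5.35
position: [0.4405, 0.2305, 0.111]
ee_rot: [-3.14, 0.001, 1.295]
contact_force: [-4.9, 1.8, 1.4]
opening: 0.0144
grip_force: 38.9
```

>>> apply_moves --increments '[[[0,0,0],[0,0,0],0],[[0,0,0],[0,0,0],0],[[0,0,0],[0,0,0],0],[[-0.29,0.08,0],[0,0,0],0],[[-0.58,0.16,0],[0,0,0],0],[[-0.87,0.24,0],[0,0,0],0],[[-1.16,0.32,0],[0,0,0],0],[[-1.44,0.4,0],[0,0,0],0],[[-1.73,0.48,0],[0,0,0],0],[[-2.02,0.56,0],[0,0,0],0],[[-2.31,0.64,0],[0,0,0],0],[[-2.6,0.72,0],[0,0,0],0],[[-2.89,0.8,0],[0,0,0],0],[[-3.37,0.94,0],[0,0,0],0],[[-3.85,1.07,0],[0,0,0],0],[[-4.3,1.2,0],[0,0,0],0],[[-4.3,1.2,0],[0,0,0],0]]' --grip_force 90

```text
clock: 7.05
position: [0.3975, 0.2426, 0.1112]
ee_rot: [-3.141, 0.001, 1.296]
contact_force: [0.3, -0.1, -2.7]
opening: 0.0126
grip_force: 88.2
```

```bash
python3 -c "
from h import *
c,s=shot('wrist','w3'); t,_=shot('top','top3');print(s['position'],s['ee_rot'],s['opening'],s['contact_force'],s['moment'])
a=cv2.resize(c['pixels'][20:400,120:520],(420,400)); b=cv2.resize(t['pixels'][200:260,190:270],(380,285))
o=np.zeros((400,800,3),np.uint8);o[:,:420]=a;o[:285,420:]=b;cv2.imwrite('pics/v3.png',o)"
```

```text
[0.39750915 0.24262514 0.11117031] [-3.14065289e+00  5.29132628e-04  1.29590851e+00] 0.012649890178068755 [ 0.33499427 -0.14792457 -2.69547676] [-0.11898287 -0.005278   -0.04245275]
```

View pics/v3.png

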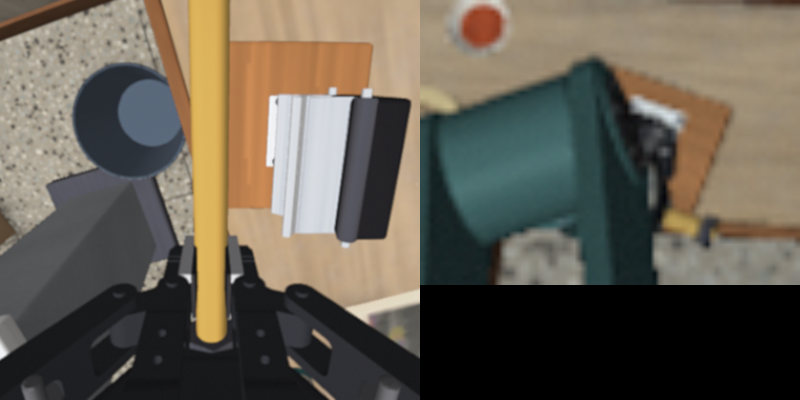

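The bar is free of the clip and lies in line with the gripper. Next I check its tilt and lift it across to the free bench.

>>> apply_moves --increments '[[[0,0,3],[0,0,0],0],[[0,0,7],[0,0,0],0],[[0,0,11],[0,0,0],0],[[0.5,-3,14],[0,0,2],0],[[1,-7,14],[0,0,5],0],[[1.6,-11,14],[0,0,8],0],[[2.2,-15,14],[0,0,11],0],[[2.8,-19,14],[0,0,14],0],[[3.4,-23,14],[0,0,17],0],[[4,-27,14],[0,0,20],0],[[4.6,-31,14],[0,0,23],0],[[6,-35,14],[0,0,25.5],0],[[9,-37.5,14],[0,0,25.5],0],[[13,-38.3,14],[0,0,25.5],0],[[17,-38.3,14],[0,0,25.5],0],[[20,-38.3,14],[0,0,25.5],0],[[20,-38.3,14],[0,0,25.5],0],[[20,-38.3,14],[0,0,25.5],0]]'

```text
clock: 8.95
position: [0.5986, -0.1404, 0.2506]
ee_rot: [-3.14, -0.0, 1.741]
contact_force: [0.8, 0.4, -2.0]
opening: 0.0127
grip_force: 88.3
```

```bash
python3 -c "
from shaft import *
shot('side','side4'); t,_=shot('top','top4'); c,s=shot('wrist','w4');print(s['position'],s['ee_rot'],s['opening'],s['contact_force'],s['moment'])
from scipy.spatial.transform import Rotation as Ro
f=K(c)[0,0];m=gold(c,(250,0,390,330)); R,o=ext(c,s)
for y in range(10,320,40):
  xs=np.nonzero(m[y])[0]
  if len(xs)<5: continue
  w=xs.max()-xs.min()+1; _,d=rays(c,[[xs.mean(),y]],s); _,d2=rays(c,[[xs.min()-.5,y],[xs.max()+.5,y]],s); P=o+d[0]*.016/np.linalg.norm(d2[1]-d2[0]); print(y,w,P)
cv2.imwrite('pics/v4.png',c['pixels'])
"
```

```text
[ 0.59734497 -0.14020221  0.25085479] [-3.13987865e+00 -6.69504835e-04  1.74041522e+00] 0.012859229994653743 [-0.46807887  0.04645519 -1.9114436 ] [-0.17372447 -0.06175647 -0.01971831]
10 39 [ 0.57735323 -0.02394661  0.23685146]
50 38 [ 0.58010687 -0.03906075  0.23758605]
90 38 [ 0.5832417  -0.05497479  0.24219502]
130 34 [ 0.58611729 -0.07227409  0.23212776]
170 34 [ 0.58959135 -0.08988328  0.23781771]
210 32 [ 0.59309257 -0.11051754  0.23562898]
250 31 [ 0.59638594 -0.13143835  0.23796669]
290 26 [ 0.60285524 -0.16811872  0.22026836]
```

View pics/v4.png

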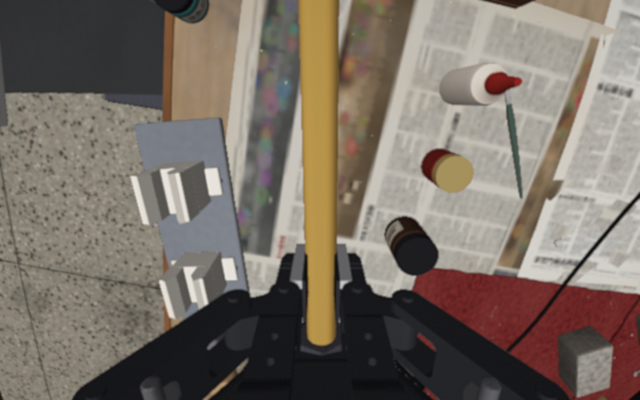

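The wrist view shows the bar level and clear of everything: jars at (410,245) and (447,170), bottle at (475,85), turner blocks at left. Lowering now.

>>> apply_moves --increments '[[[0,0,-4],[0,0,0],0],[[0,0,-8],[0,0,0],0],[[0,0,-12],[0,0,0],0],[[0,0,-16],[0,0,0],0],[[0,0,-19],[0,0,0],0],[[0,0,-21],[0,0,0],0],[[0,0,-22],[0,0,0],0],[[0,0,-22.5],[0,0,0],0],[[0,0,-22.5],[0,0,0],0],[[0,0,-22.5],[0,0,0],0]]'

```text
clock: 10.1
position: [0.5995, -0.1407, 0.0275]
ee_rot: [3.14, 0.001, 1.74]
contact_force: [0.4, 0.7, -2.3]
opening: 0.0128
grip_force: 88.5
```

>>> apply_moves --increments '[[[0,0,-0.1],[0,0,0],0],[[0,0,-0.2],[0,0,0],0],[[0,0,-0.3],[0,0,0],0],[[0,0,-0.4],[0,0,0],0],[[0,0,-0.4],[0,0,0],0]]'

```text
clock: 10.6
position: [0.5985, -0.1404, 0.0221]
ee_rot: [-3.141, -0.0, 1.74]
contact_force: [-0.0, 0.2, -1.4]
opening: 0.0128
grip_force: 88.5
```

>>> apply_moves --increments '[[[0,0,-0.1],[0,0,0],0],[[0,0,-0.2],[0,0,0],0],[[0,0,-0.2],[0,0,0],0]]'

```text
clock: 10.9
position: [0.5987, -0.1404, 0.0214]
ee_rot: [3.142, 0.0, 1.741]
contact_force: [-3.2, 0.9, 9.6]
opening: 0.0128
grip_force: 90.0
```

```bash
python3 -c "
from h import *
s=bot.sense();print(s['position'],s['contact_force'],s['moment'])"
```

```text
[ 0.59867701 -0.14039192  0.02143494] [-3.24229006  0.89940543  9.64903955] [ 0.03495323  0.49058785 -0.00933394]
```

>>> apply_moves --increments '[[[0,0,0.05],[0,0,0],0],[[0,0,0.1],[0,0,0],0.25],[[0,0,0.1],[0,0,0],0.4],[[0,0,0.1],[0,0,0],0.7],[[0,0,0.1],[0,0,0],1],[[0,0,0.1],[0,0,0],1],[[0,0,0.1],[0,0,0],1],[[0,0,3],[0,0,0],1],[[0,0,8],[0,0,0],1],[[0,0,13],[0,0,0],1],[[0,0,18],[0,0,0],1],[[0,0,23],[0,0,0],1],[[0,0,23],[0,0,0],1],[[0,0,23],[0,0,0],1]]' --grip_force 40

```text
clock: 12.3
position: [0.5994, -0.1407, 0.252]
ee_rot: [3.139, 0.002, 1.74]
contact_force: [0.6, 0.3, -1.0]
opening: 0.0854
grip_force: 0.0
```

```bash
python3 -c "
from shaft import *
c,s=shot('wrist','w5');print(s['position'],s['ee_rot'],s['clock'],s['contact_force'])
"
```

```text
[ 0.59936982 -0.14065436  0.2520004 ] [3.13851758e+00 1.82066218e-03 1.74046125e+00] 12.3 [ 0.64302814  0.34813437 -0.96632054]
```

View pics/w5.png

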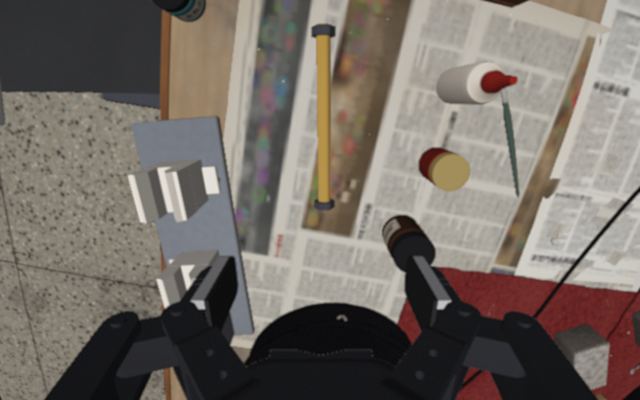

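The shaft lies on the newspaper between flanges (323,31) and (323,204), and the jars are untouched. Before taking it up again I look at the turner from above.

>>> apply_moves --increments '[[[-4,-4.5,1],[0,0,0],1],[[-8,-9,3],[0,0,0],1],[[-11,-13,3],[0,0,0],1],[[-14,-17,3],[0,0,0],1],[[-15.5,-19,3],[0,0,0],1],[[-15.5,-22,3],[0,0,0],1],[[-15.5,-22,3],[0,0,0],1],[[-15.5,-22,3],[0,0,0],1]]'

```text
clock: 13.15
position: [0.4426, -0.36, 0.278]
ee_rot: [-3.139, -0.004, 1.739]
contact_force: [-0.3, -0.0, 0.7]
opening: 0.0856
grip_force: 0.0
```

```bash
python3 -c "
from shaft import *
c,s=load('w5')
f=plane(c,[[323,31],[323.5,204]],.012,s);d=f[0]-f[1];print('shaft',f,np.linalg.norm(d),f.mean(0),np.degrees(np.arctan2(-d[0],d[1])))
m=gold(c,(305,35,340,202));P=plane(c,axis_pts(m),.012,s);k=np.polyfit(P[:,1],P[:,0],1);print(-np.degrees(np.arctan(k[0])),np.polyval(k,-.09))
c,s=shot('wrist','w6');t,_=shot('top','top6');print(s['position'],s['ee_rot'],s['clock'],ext(c,s)[1])
"
```

```text
shaft [[ 0.57771434  0.01323662  0.012     ]
 [ 0.61277468 -0.18626989  0.012     ]] 0.2025637533249656 [ 0.59524451 -0.08651663  0.012     ] 9.967119252979085
9.85728656412927 0.5959693125860169
[ 0.44257724 -0.36001837  0.27803268] [-3.13939586 -0.00385045  1.73870495] 13.15 [ 0.43000376 -0.27918445  0.40129517]
```

View pics/w6.png

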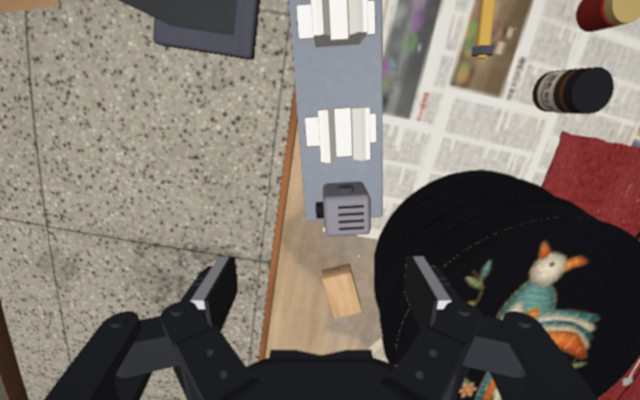

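The turner blocks appear at (336,20) and (343,135) with the motor at (346,208). The plate edges run at x of about 300 and 380.

```bash
python3 -c "
from shaft import *
def rect(c,s,roi,z,lo,hi,name):
  x0,y0,x1,y1=roi;H=cv2.cvtColor(c['pixels'],cv2.COLOR_BGR2HSV);m=np.zeros(H.shape[:2],np.uint8);m[y0:y1,x0:x1]=cv2.inRange(H[y0:y1,x0:x1],lo,hi)
  n,l,st,_=cv2.connectedComponentsWithStats(m);i=1+st[1:,4].argmax();print(name,st[i]);return (l==i).astype(np.uint8)*255
t,_=load('top0');print('hsv plate',cv2.cvtColor(t['pixels'],cv2.COLOR_BGR2HSV)[[240,245,236],[336,365,395]])
m=rect(t,None,(320,215,430,265),.012,(95,25,60),(125,120,200),'plate')
cs=cv2.findContours(m,0,1)[0];p=max(cs,key=len).reshape(-1,2);P=plane(t,p,.012)[:,:2]
r=cv2.minAreaRect((P*1000).astype(np.float32));print('rect',r)
c,s=load('w6');H=cv2.cvtColor(c['pixels'],cv2.COLOR_BGR2HSV);print('hsv',H[[60,90,200],[340,340,372]])
E=[]
for y in (50,60,70,80,90,98,172):
  xs=np.nonzero(cv2.inRange(H[y:y+1],(95,25,60),(125,120,220))[0])[0];xs=xs[(xs>270)&(xs<400)]
  if len(xs)>2:
    q=plane(c,[[xs.min()-.5,y],[xs.max()+.5,y]],.012,s)[:,:2];E.append(q);print(y,xs.min(),xs.max(),q.round(4).tolist(),np.linalg.norm(q[1]-q[0]).round(4))
E=np.array(E[:6])
for j in(0,1):k=np.polyfit(E[:,j,1],E[:,j,0],1);print('edge yaw',-np.degrees(np.arctan(k[0])),np.polyval(k,-.25))
g=cv2.cvtColor(c['pixels'],cv2.COLOR_BGR2GRAY)
for y in (2,8,15,25,112,120,130,140,150,156):print(y,g[y,296:382:2].tolist())
"
```

```text
hsv plate [[106  25 135]
 [104  27 143]
 [109  26  79]]
plate [ 329  224   82   37 1079]
rect ((450.9142150878906, -269.23419189453125), (105.9013442993164, 325.0884704589844), 13.552262306213379)
hsv [[110  23 163]
 [107  25 165]
 [110  24 162]]
50 297 377 [[0.391, -0.2253], [0.4872, -0.2088]] 0.0976
60 295 390 [[0.3902, -0.2368], [0.5052, -0.217]] 0.1167
70 297 379 [[0.3943, -0.2477], [0.4945, -0.2306]] 0.1017
80 306 380 [[0.4069, -0.2573], [0.4983, -0.2417]] 0.0927
90 301 379 [[0.4026, -0.2699], [0.4996, -0.2534]] 0.0985
98 298 371 [[0.4002, -0.28], [0.4918, -0.2644]] 0.0929
172 304 379 [[0.4218, -0.3728], [0.523, -0.3557]] 0.1026
edge yaw 13.821669360119593 0.3968412670189091
edge yaw 0.7280717976710924 0.49627386636205756
2 [147, 146, 144, 143, 143, 143, 143, 171, 245, 246, 242, 240, 239, 174, 144, 145, 161, 244, 247, 246, 246, 246, 246, 246, 247, 222, 189, 218, 217, 216, 217, 211, 208, 223, 247, 240, 242, 246, 245, 193, 142, 145, 135]
8 [179, 245, 248, 247, 247, 246, 246, 241, 238, 247, 242, 240, 242, 188, 144, 146, 152, 242, 247, 246, 246, 246, 246, 246, 247, 227, 182, 216, 21
[... 1129 characters left out ...]
 245, 244, 242, 247, 246, 177, 153, 152]
140 [168, 164, 149, 153, 153, 187, 247, 247, 247, 247, 247, 242, 241, 247, 243, 243, 239, 158, 149, 150, 234, 248, 247, 247, 247, 247, 247, 243, 179, 223, 221, 222, 221, 215, 216, 244, 245, 235, 247, 246, 183, 153, 150]
150 [174, 171, 156, 154, 155, 155, 155, 155, 155, 155, 157, 154, 203, 248, 245, 243, 242, 178, 149, 149, 216, 248, 247, 247, 247, 247, 247, 244, 182, 220, 222, 222, 221, 216, 216, 242, 247, 179, 152, 154, 154, 154, 151]
156 [171, 172, 154, 152, 153, 154, 154, 155, 154, 153, 153, 152, 189, 248, 245, 243, 244, 192, 148, 149, 172, 213, 205, 195, 188, 178, 173, 170, 166, 219, 222, 222, 222, 216, 216, 241, 248, 183, 150, 152, 151, 152, 148]
```

```bash
python3 -c "
from shaft import *
c,s=load('w6');g=cv2.cvtColor(c['pixels'],cv2.COLOR_BGR2GRAY).astype(float)
L=[];R=[]
for y in list(range(3,28,2))+list(range(112,152,2)):
  r=g[y]
  x=next(x for x in range(316,340) if r[x]>200>=r[x+1] and r[x+4]<165); L.append([x+(r[x]-200)/(r[x]-r[x+1]),y])
  x=next(x for x in range(356,376) if r[x]<=230<r[x+1]); R.append([x+(230-r[x])/(r[x+1]-r[x]),y])
L=np.array(L);R=np.array(R)
PL=plane(c,L,.081,s);PR=plane(c,R,.081,s)
for P in(PL,PR):
  k=np.polyfit(P[:,1],P[:,0],1);print(-np.degrees(np.arctan(k[0])),np.polyval(k,-.25),np.abs(np.polyval(k,P[:,1])-P[:,0]).max())
M=(PL+PR)/2;print('width',np.linalg.norm(PL-PR,axis=1).round(4))
k=np.polyfit(M[:,1],M[:,0],1);yaw=-np.arctan(k[0]);print('mid yaw',np.degrees(yaw),np.polyval(k,-.25))
for x in (316,318,320,323,326,365,367,369):
  col=g[:,x];print(x,[ (y,int(col[y]),int(col[y+1])) for y in range(20,175) if abs(col[y+1]-col[y])>22])
"
```

```text
13.130815640228198 0.42947032577664207 6.881337193481718e-05
12.993216807749738 0.46931861273083464 0.00010039613232581956
width [0.0391 0.0391 0.0391 0.0391 0.039  0.039  0.0389 0.039  0.039  0.039
 0.039  0.039  0.039  0.0388 0.0388 0.0388 0.0388 0.0388 0.0387 0.0388
 0.0387 0.0387 0.0388 0.0388 0.0388 0.0388 0.0388 0.0387 0.0387 0.0388
 0.0386 0.0388 0.0387]
mid yaw 13.061997888501354 0.44939862790002727
316 [(34, 231, 171), (35, 171, 114), (116, 166, 213), (117, 213, 241), (144, 243, 216), (145, 216, 165)]
318 [(34, 227, 168), (35, 168, 119), (109, 152, 176), (110, 176, 216), (144, 240, 210), (145, 210, 165)]
320 [(33, 240, 211), (34, 211, 146), (35, 146, 104), (46, 113, 136), (109, 152, 195), (110, 195, 240)]
323 [(33, 185, 146), (34, 146, 109), (109, 165, 214), (110, 214, 240), (161, 236, 189), (162, 189, 154)]
326 [(109, 170, 216), (161, 238, 213), (162, 213, 170)]
365 [(31, 224, 156), (32, 156, 112), (106, 156, 181), (107, 181, 220), (159, 206, 176)]
367 [(33, 191, 163), (34, 163, 139), (106, 160, 192), (107, 192, 236), (158, 242, 219), (159, 219, 171)]
369 [(33, 225, 172), (34, 172, 141), (107, 173, 199), (158, 226, 189), (159, 189, 159)]
```

```bash
python3 -c "
from shaft import *
c,s=load('w6')
a=np.radians(13.06);u=np.array([-np.sin(a),np.cos(a)])
P=plane(c,[[320,34.8],[324,110],[324,162.2],[367,33.5],[367,107.3],[367,159]],.081,s)[:,:2]
v=P@u; print(v, 'origins',(v-[36,0,0,36,0,0])) if 0 else print((v-np.array([.036,-.036,-.091,.036,-.036,-.091])).round(4))
v0=np.mean([(v[0]+v[1])/2,(v[3]+v[4])/2]); 
# point on midline x=.4494-tan(a)(y+.25) with P.u=v0
b=np.array([.4494,-.25]); print(b+u*(v0-b@u))
"
```

```text
[-0.3424 -0.3419 -0.3421 -0.3439 -0.3418 -0.3413]
[ 0.44881425 -0.2474749 ]
```

>>> apply_moves --increments '[[[4,5,0],[0,0,0.3],1],[[7,10,0],[0,0,0.3],1],[[10,15,0],[0,0,0.3],1],[[13,20,0],[0,0,0.3],1],[[15.3,25,0],[0,0,0.3],1],[[15.3,27.3,-4],[0,0,0.3],1],[[15.3,27.3,-9],[0,0,0.3],1],[[15.3,27.3,-14],[0,0,0.3],1],[[15.3,27.3,-18],[0,0,0.3],1],[[15.3,27.3,-21],[0,0,0.3],1],[[15.3,27.3,-23.5],[0,0,0.3],1],[[15.3,27.3,-25],[0,0,0.3],1],[[15.3,27.3,-25.5],[0,0,0.3],1],[[15.3,27.3,-25.5],[0,0,0.3],1],[[15.3,27.3,-25.5],[0,0,0.3],1]]'

```text
clock: 14.75
position: [0.5977, -0.0874, 0.0266]
ee_rot: [3.14, 0.001, 1.746]
contact_force: [-0.7, -0.0, -0.0]
opening: 0.0854
grip_force: 0.0
```

>>> apply_moves --increments '[[[0,0,0],[0,0,0],0],[[0,0,0],[0,0,0],0],[[0,0,0],[0,0,0],0],[[0,0,0],[0,0,0],0],[[0,0,0],[0,0,0],0],[[0,0,0],[0,0,0],0],[[0,0,0],[0,0,0],0],[[0,0,0],[0,0,0],0]]' --grip_force 50

```text
clock: 15.55
position: [0.5965, -0.0875, 0.0256]
ee_rot: [-3.141, 0.0, 1.746]
contact_force: [-2.1, 0.1, 6.1]
opening: 0.0143
grip_force: 48.9
```

>>> apply_moves --increments '[[[0,0,0],[0,0,0],0.4],[[0,0,0],[0,0,0],0.4],[[0,0,0],[0,0,0],0.4],[[0,0,-0.15],[0,0,0],0.4],[[0,0,-0.3],[0,0,0],0.4],[[0,0,-0.3],[0,0,0],0.4],[[0,0,-0.3],[0,0,0],0.4]]'

```text
clock: 16.25
position: [0.5965, -0.0874, 0.0221]
ee_rot: [-3.141, -0.0, 1.746]
contact_force: [0.7, -1.4, 0.3]
opening: 0.0342
grip_force: 0.0
```

>>> apply_moves --increments '[[[0,0,0],[0,0,0],0],[[0,0,0],[0,0,0],0],[[0,0,0],[0,0,0],0],[[0,0,0],[0,0,0],0],[[0,0,0],[0,0,0],0],[[0,0,0],[0,0,0],0]]'

```text
clock: 16.85
position: [0.5967, -0.0874, 0.0225]
ee_rot: [3.141, 0.0, 1.746]
contact_force: [-1.9, -0.4, 3.3]
opening: 0.0137
grip_force: 48.8
```

>>> apply_moves --increments '[[[0,0,1],[0,0,0],0],[[0,0,4],[0,0,0],0],[[0,0,8],[0,0,0],0],[[0,0,12],[0,0,0],0],[[0,0,16],[0,0,0],0],[[-2,-2,16],[0,0,1],0],[[-4.8,-5,16],[0,0,2],0],[[-7.8,-8,16],[0,0,3],0],[[-10.8,-11,16],[0,0,3],0],[[-13,-14,16],[0,0,3],0],[[-14.8,-16,16],[0,0,3],0],[[-14.8,-16,16],[0,0,3],0],[[-14.8,-16,16],[0,0,3],0],[[-14.8,-16,16],[0,0,3],0]]' --grip_force 60

```text
clock: 18.25
position: [0.4491, -0.2468, 0.1824]
ee_rot: [3.141, -0.0, 1.798]
contact_force: [-0.3, -0.5, -2.0]
opening: 0.0137
grip_force: 59.0
```

```bash
python3 -c "
from shaft import *
c,s=shot('wrist','w7');print(s['position'],s['ee_rot'],s['opening'],s['contact_force'],s['moment'])
m=gold(c,(250,0,390,330));p=axis_pts(m)
zb=s['position'][2]-.0104
rows=np.unique(p[:,1]);print(rows.min(),rows.max())
P=plane(c,p[p[:,1]<240],zb,s);k=np.polyfit(P[:,1],P[:,0],1);print('yaw',-np.degrees(np.arctan(k[0])),'x at',s['position'][1],np.polyval(k,s['position'][1]))
q=plane(c,[[p[p[:,1]==y,0].mean(),y] for y in (rows.min(),rows.max())],zb,s)[:,:2];a=np.radians(13.06);print(q,(q-s['position'][:2])@[-np.sin(a),np.cos(a)])
"
```

```text
[ 0.44908656 -0.24679395  0.18237875] [ 3.14122832e+00 -2.32819935e-04  1.79830661e+00] 0.013718944588991998 [-0.27549676 -0.50712418 -2.04314514] [ 0.03319811 -0.03755244  0.03807813]
26.0 329.0
yaw 12.724497334781857 x at -0.24679394914619884 0.4493930656912431
[[ 0.42457154 -0.1384282 ]
 [ 0.45890567 -0.28588917]] [ 0.11110245 -0.04030281]
```

View pics/w7.png

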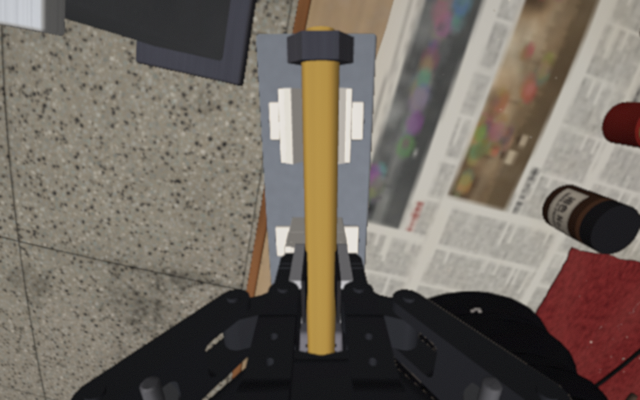

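The shaft hangs in line with the notches. One flange is at (320,47), beyond the block at (315,125). Lowering it in now.

>>> apply_moves --increments '[[[0,-0.15,-3],[0,0,0.1],0],[[0,-0.15,-6],[0,0,0.1],0],[[0,-0.15,-7.5],[0,0,0.1],0],[[0,-0.15,-8],[0,0,0.1],0],[[0,-0.15,-8.4],[0,0,0.1],0],[[0,-0.15,-8.8],[0,0,0.1],0],[[0,-0.15,-9.2],[0,0,0.1],0],[[0,-0.15,-9.6],[0,0,0.1],0],[[0,-0.15,-9.6],[0,0,0.1],0],[[0,-0.15,-9.6],[0,0,0.1],0]]'

```text
clock: 19.3
position: [0.4481, -0.2494, 0.0867]
ee_rot: [-3.141, 0.001, 1.8]
contact_force: [-4.8, -4.5, 3.1]
opening: 0.0135
grip_force: 59.5
```

>>> apply_moves --increments '[[[-0.1,-0.1,0],[0,0,0],0],[[-0.1,-0.1,0],[0,0,0],0],[[-0.1,-0.1,0],[0,0,0],0]]'

```text
clock: 19.6
position: [0.4478, -0.25, 0.0863]
ee_rot: [3.141, 0.0, 1.799]
contact_force: [0.3, -1.3, -1.5]
opening: 0.0139
grip_force: 59.0
```

```bash
python3 -c "
from shaft import *
c,s=shot('wrist','w8');print(s['position'],s['ee_rot'],s['contact_force'],s['moment'])
I=c['pixels'];m=gold(c,(250,0,390,330));p=axis_pts(m);print(p[:,1].min())
g=cv2.cvtColor(I,cv2.COLOR_BGR2GRAY);print([int(v) for v in g[0:130:2,320]]);print([int(v) for v in g[20:180:3,290]]);print([int(v) for v in g[20:180:3,352]])
"
```

```text
[ 0.44784967 -0.24997322  0.08630816] [3.14119771e+00 2.06244038e-04 1.79948098e+00] [ 0.31443112 -1.3075768  -1.5354239 ] [-0.13286598  0.0822594  -0.05911505]
27.0
[111, 112, 111, 113, 112, 113, 113, 113, 113, 113, 113, 113, 112, 129, 137, 109, 61, 63, 62, 63, 63, 62, 62, 62, 63, 63, 63, 62, 63, 54, 95, 138, 138, 139, 138, 138, 139, 139, 139, 139, 139, 139, 140, 139, 139, 139, 140, 139, 140, 140, 139, 139, 140, 140, 139, 139, 140, 139, 140, 140, 140, 141, 141, 140, 140]
[113, 113, 114, 115, 116, 93, 52, 54, 54, 53, 54, 54, 53, 54, 51, 116, 117, 116, 117, 116, 116, 117, 116, 117, 117, 116, 117, 117, 116, 117, 117, 117, 117, 117, 117, 117, 118, 118, 116, 117, 117, 117, 118, 117, 117, 117, 117, 117, 117, 118, 117, 117, 118, 117]
[112, 113, 114, 114, 114, 106, 39, 38, 41, 41, 42, 45, 45, 47, 64, 115, 113, 163, 176, 176, 176, 176, 176, 176, 176, 176, 177, 176, 176, 176, 177, 176, 176, 177, 177, 176, 177, 177, 177, 178, 176, 176, 177, 177, 177, 177, 177, 177, 177, 178, 178, 177, 177, 177]
```

>>> apply_moves --increments '[[[0,0,-0.2],[0,0,0],0],[[0,0,-0.4],[0,0,0],0],[[0,0,-0.6],[0,0,0],0],[[0,0,-0.8],[0,0,0],0],[[0,0,-1],[0,0,0],0],[[0,0,-1.1],[0,0,0],0],[[0,0,-1.1],[0,0,0],0]]'

```text
clock: 20.35
position: [0.4468, -0.2495, 0.0746]
ee_rot: [-3.14, -0.001, 1.8]
contact_force: [-5.5, -2.0, -1.4]
opening: 0.0133
grip_force: 59.1
```

>>> apply_moves --increments '[[[-0.1,-0.03,0],[0,0,0],0],[[-0.1,-0.03,-0.1],[0,0,0],0],[[-0.1,-0.03,-0.2],[0,0,0],0],[[-0.1,-0.03,-0.3],[0,0,0],0],[[-0.1,-0.03,-0.3],[0,0,0],0]]'

```text
clock: 20.85
position: [0.4469, -0.2503, 0.0722]
ee_rot: [3.141, 0.0, 1.8]
contact_force: [-1.2, -0.5, -2.5]
opening: 0.0134
grip_force: 59.0
```

>>> apply_moves --increments '[[[0,0,-0.1],[0,0,0],0],[[0,0,-0.2],[0,0,0],0],[[0,0,-0.2],[0,0,0],0]]'

```text
clock: 21.15
position: [0.447, -0.2503, 0.0705]
ee_rot: [3.141, 0.0, 1.8]
contact_force: [-0.8, -0.2, 0.8]
opening: 0.0135
grip_force: 59.3
```

Contact at the notch bottom, at the expected height. Releasing and retreating.

>>> apply_moves --increments '[[[0,0,0],[0,0,0],0.2],[[0,0,0],[0,0,0],0.3],[[0,0,0],[0,0,0],0.5],[[0,0,0],[0,0,0],0.5],[[0,0,0],[0,0,0],0.5],[[0,0,2],[0,0,0],0.5],[[0,0,5],[0,0,0],0.5],[[0,0,10],[0,0,0],0.5],[[0,0,15],[0,0,0],1],[[0,-5,20],[0,0,0],1],[[0,-10,21],[0,0,0],1],[[0,-11,21],[0,0,0],1],[[0,-11,21],[0,0,0],1],[[0,-11,21],[0,0,0],1]]'

```text
clock: 22.55
position: [0.4462, -0.3603, 0.2799]
ee_rot: [-3.141, -0.001, 1.798]
contact_force: [-0.1, 0.8, -0.0]
opening: 0.0856
grip_force: 0.0
```

```bash
python3 -c "
from shaft import *
c,s=shot('wrist','w9');print(s['position'],s['contact_force'],s['clock'])
m=gold(c,(280,0,380,230));p=axis_pts(m);P=plane(c,p,.06,s)[:,:2]
a=np.radians(13.06);u=np.array([-np.sin(a),np.cos(a)]);n=np.array([np.cos(a),np.sin(a)]);o=np.array([.4488,-.2475])
d=P-o;k=np.polyfit(d@u,d@n,1);print('across at0',k[1],'yaw err deg',np.degrees(np.arctan(-k[0])),'along',(d@u).min(),(d@u).max(),p[:,1].min(),p[:,1].max())
x=int(np.median(p[:,0]));g=c['pixels'][:,:,::-1]
w=[(y,(p[p[:,1]==y,0].max()-p[p[:,1]==y,0].min()+1)) for y in range(5,225,12) if (p[:,1]==y).any()];print(w)
I=c['pixels'];cv2.imwrite('pics/v9.png',I[0:250,240:420])
from collections import Counter
for col in (x-6,x+6): print(col,[int(v) for v in I[0:230:3,col].max(axis=1)])
"
```

```text
[ 0.44623701 -0.36027476  0.2799463 ] [-0.08514359  0.80024137 -0.02577936] 22.55
across at0 -0.0013707034313513657 yaw err deg -0.08499326165745563 along -0.09877347764893192 0.07176418909332573 0.0 164.0
[(5, np.float64(14.0)), (17, np.float64(14.0)), (29, np.float64(13.0)), (41, np.float64(15.0)), (53, np.float64(14.0)), (65, np.float64(13.0)), (77, np.float64(13.0)), (89, np.float64(13.0)), (101, np.float64(13.0)), (113, np.float64(12.0)), (125, np.float64(13.0)), (137, np.float64(13.0)), (149, np.float64(12.0)), (161, np.float64(13.0))]
338 [215, 211, 210, 211, 213, 213, 212, 211, 210, 212, 211, 206, 203, 182, 180, 183, 186, 188, 189, 189, 191, 193, 194, 195, 197, 197, 198, 199, 202, 203, 203, 204, 204, 205, 206, 207, 208, 208, 209, 210, 210, 211, 213, 213, 212, 213, 214, 214, 214, 215, 214, 214, 216, 216, 210, 83, 92, 90, 150, 163, 160, 73, 55, 93, 90, 114, 147, 156, 135, 97, 157, 68, 153, 111, 123, 143, 82]
350 [192, 191, 190, 190, 189, 189, 188, 187, 186, 184, 183, 182, 181, 180, 178, 176, 175, 174, 172, 171, 169, 168, 167, 164, 162, 160, 158, 156, 156, 153, 151, 150, 149, 146, 146, 144, 141, 142, 144, 144, 145, 145, 145, 150, 148, 154, 159, 154, 165, 169, 171, 177, 178, 160, 83, 56, 57, 71, 160, 163, 160, 79, 76, 77, 81, 113, 146, 157, 135, 96, 156, 70, 154, 110, 126, 143, 83]
```

```bash
python3 -c "
from h import *
print(bot.close_job())"
```

```text
the job is handed in; nothing more can be done
None
```

I snapped the shaft out of the clip, laid it on the bench, re-gripped it by the middle, seated it in both notches of the turner and released it. The job was handed in at about 22.6 s with no verdict returned; the last check put it about 1.4 mm across, 3 mm along and 0.1° off the seat, and the seating height was judged by contact only.

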